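# Free a specimen plate from a clamp with a left-hand knob

## Task

The specimen plate is locked in the small aluminium clamping stand by the grey knob on top, which has a left-hand thread: loosen it by turning it clockwise (seen from above) until the plate is released, feeling for its end stop and not forcing it, so that the head is not twisted round on its foot. Then draw the plate gently straight out of the head by its upright tab and lay it flat on the cork mat, leaving the beaker and the vial undisturbed.

Things in the scene. Friction and masses are not known exactly. Their poses are not given: they have to be found in the camera images.
- foot: fixed round dark steel foot of the clamping stand, 132 mm across, 12 mm high; origin at the centre of its underside on the bench; its z is the knob's and head's axis, its x points away from the plate's tab (the plate is drawn out along -x)
- holder: aluminium head of the stand, 70 x 70 mm, on the foot, top 64 mm above the bench; origin and axes at the start as the foot's. Only friction holds it on the foot: more than 1.2 N m about z twists it round. Inside, a 10 mm upright pin on the knob's axis stands in the plate's hole; turning the knob clockwise lifts the pin 5 mm a radian
- knob_bar (a point): centre of the knob's straight grey bar (46 mm long in x, 14 mm thick in y, from 15 mm below to 12 mm above this point), on the head's axis 94 mm above the bench, over a 34 mm flange. Turns without rising, at 0.3 N m; clockwise from above loosens. How tight it starts is unknown: the plate comes free after 1.0 to 2.9 rad, a rigid end stop follows 0.3 rad later (another lies the wrong way)
- plate: loose flat steel-grey specimen plate, 120 x 40 x 8 mm, 0.1 to 0.21 kg. Origin on its underside at the centre of its square 13 mm locking hole, at first on the head's axis; it reaches from 25 mm at +x to 95 mm at -x; z up, x as the head's. In the slot it has 3 mm play to each side and 1.5 mm in height; drawn 60 mm along -x it is clear of the head; while locked it moves only 1.5 mm
- plate_tab (a point): centre of the upright grip tab on the plate's outer end: 26 mm along x, 14 mm thick along y, from the plate's upper face 17 mm below this point to 14 mm above it; it lies 80 mm at -x of the plate's origin and 25 mm above its underside; axes as the plate's
- mat: fixed cork mat, 160 x 160 mm, 4 mm thick; origin at the centre of its underside; edges along its x and y
- beaker: small empty glass beaker standing on the bench beside the stand, 43 mm wide, 56 mm high; origin at its underside; bystander
- vial: glass vial with a screw cap, standing beside the stand, 28 mm wide, 56 mm high; origin at its underside; bystander
- slot (a point): mouth of the head's slot, at the middle of the slot's floor, 24 mm above the bench and 31 mm from the axis; the slot is 46 mm wide (y), 9.5 mm high, open to -x; axes as the head's

How it is judged:
By the outcome, as a careful person would: the job done as asked, in the order asked, and still so for the second after the job is handed in, with the robot touching nothing.
It also fails if it takes over 72 s, if anything falls off the work surface, if the arm or the gripper's body presses on something with over 40 N, if the wrist force passes 120 N, or if a joint passes its speed limit or range.

## Robot

A 6-joint arm with a two-finger parallel gripper is mounted at the origin on a cart in front of the work surface, level with it; the furniture and walls round the work are solid. World frame = base frame: x ahead of the robot, y to its left, z up, the work surface at z = 0. Lengths are in m, angles in rad, forces in N, time in s.
With the tool pointing down it reaches from about 0.425 to 1.125 m from the base axis. Payload 14.9 kg.
Tool frame: the origin (TCP) lies where the fingers leave the gripper's body, on its centre line; the fingertips stand 78 mm ahead of it and the grasp point (between the pads) lies 60 mm ahead of it (robot.hold_point_z is the distance from the TCP to the grasp point, in m); z points along the fingers, y is the line along which they close (so a half turn about z gives the same grasp; the last joint's range is limited). The gripper opens to 91 mm and grips with 3 to 60 N. Pads are 32 mm wide; open, the fingers measure 118 mm over their backs; the gripper's body (76 mm by 178 mm) begins 60 mm behind the grasp point.
Start: joints at [-1.355, 0.379, 1.734, -0, 1.028, -0.033], TCP at [0.172, -0.678, 0.292] pointing down, gripper open.
Joint ranges: [-2.77, 2.77], [-0.74, 2.19], [0, 2.66], [-1.06, 4.2], [0.31, 2.87], [-3.08, 3.08]. Speed limits (rad/s): [1.89, 1.89, 2.39, 3.14, 3.14, 3.14].

## Interface

Orientations are given as a unit quaternion [x, y, z, w].
In Python, from cell import robot, planner, monitor, cams gives the robot as it stands. Calls block until the motion is done:
- robot.movep(position, orientation): joint-space move of the TCP to a pose.
- robot.movel(position, rot=None, vel=0.15): straight line of the TCP; rot=None keeps the orientation; vel is the mean speed in m/s.
- robot.goto_joints(angles): joint-space move.
- robot.move_gripper(opening, grasp_force=None): finger opening in m; grasp_force is the grip in N (None keeps the last); returns when the fingers have stopped.
- robot.dwell(seconds).
- planner.ik(position, orientation): joint angles nearest the present ones, or None.
- monitor.read_state(): the state.
- cams.grab_frame(name): name is "scene" or "side" or "wrist"; returns a dict with "image" (400x640x3 uint8, red, green, blue), "depth" (400x640 float32, m along the optical axis (not along the pixel's ray), 0 where there is no reading), "fx", "fy", "cx", "cy" (pixels), "camera_from_world" (4x4, takes a point from world to camera coordinates). Camera axes: x right, y up, looking along -z (the intrinsics and any distortion apply to the point x, -y, -z); pixel columns grow to the right and rows downward; lengths in m; the calibration is good to about 2 mm. A picture is of the moment at which its call begins.
A pose or a line that the arm cannot do raises robot.IKError and nothing moves.
- robot.sign_off(): hands the job in; it is judged then, once.
The state is a dict: "time_s": time; "q": joint angles; "joint_velocities": joint speeds; "joint_efforts": joint torques, N m; "position": TCP position; "tcp_rot": TCP orientation; "force": force on the tool from outside, world axes, zero at the start; "ft_torque": the same for the moment, N m; "grip_width": finger opening in m; "finger_force": force on a finger pad.
Only numpy, scipy, OpenCV 4.12 (cv2) and the standard library are available. Lean on these libraries where they do the work, as an engineer would, in place of code of your own. Each camera call takes 0.05 s, during which the arm holds its last target. There are 200 camera calls.

## Working session

There is one attempt and no reset: what is moved stays moved. The work goes in short steps, each a Python script; the robot and the scene stay as the last script left them, time stands still between calls to the robot, and variables do not carry over. Pictures are saved under pics/ and viewed, at most 10 in all, crops included, and the job is handed in when it is done.

```bash
ls; mkdir -p pics; python3 - <<'E'
from cell import robot,planner,monitor,cams
import cv2,numpy as np
for n in ("scene","side"):
    f=cams.grab_frame(n); cv2.imwrite(f"pics/{n}0.png",cv2.cvtColor(f["image"],cv2.COLOR_RGB2BGR))
    np.savez(f"{n}0.npz",**f)
    print(n,f["fx"],f["cx"],f["cy"],np.round(np.linalg.inv(f["camera_from_world"]),3).tolist(),[k for k in f])
s=monitor.read_state();print(s["time_s"],s["tcp_rot"])
E
```

```text
pics
scene 382.32619355378955 315.35289070380827 198.0303447626661 [[-0.888, 0.279, -0.366, 0.196], [-0.46, -0.564, 0.686, 0.658], [-0.015, 0.777, 0.629, 0.731], [0.0, 0.0, 0.0, 1.0]] ['image', 'depth', 'fx', 'fy', 'cx', 'cy', 'camera_from_world']
side 519.6649872402462 319.3906886290813 201.48885590607233 [[0.993, 0.063, -0.097, 0.428], [-0.115, 0.437, -0.892, -1.406], [-0.014, 0.897, 0.441, 0.766], [0.0, 0.0, 0.0, 1.0]] ['image', 'depth', 'fx', 'fy', 'cx', 'cy', 'camera_from_world']
0.1 [ 9.92273317e-01  1.24070276e-01 -5.64864420e-05 -4.77802102e-04]
```

View pics/scene0.png

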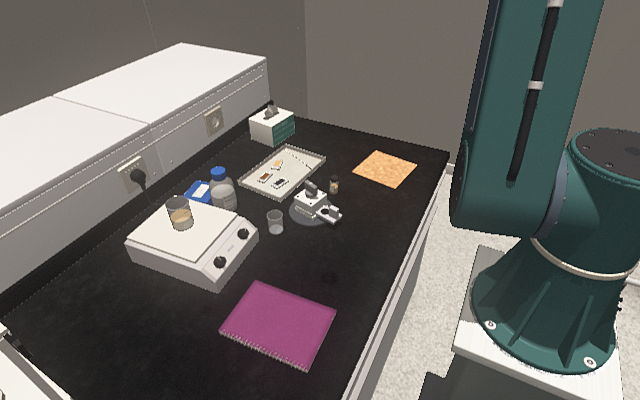

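View pics/side0.png

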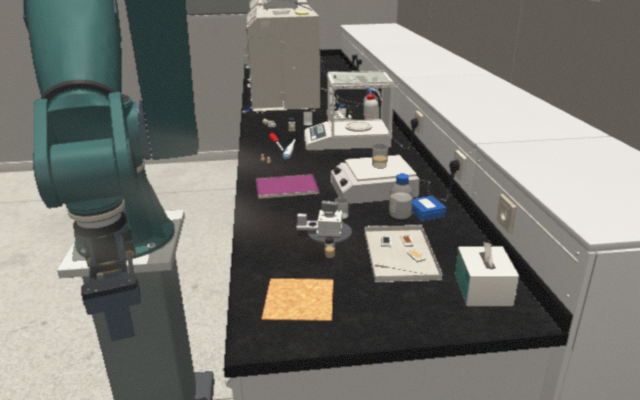

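The scene picture shows the knob at about (311,187), tab (334,212), beaker (275,222), vial (334,185) and mat around (385,169). In the side picture the stand is at (329,225), tab (302,222), vial (330,250), and the mat corners are (272,279), (334,280), (332,320), (264,317).

```bash
cat > h.py <<'E'
import numpy as np,cv2
def w(f,u,v,z=None):
    """world point of pixel: by depth, or on plane of height z"""
    T=np.linalg.inv(f["camera_from_world"])
    d=np.array([(u-f["cx"])/f["fx"],-(v-f["cy"])/f["fy"],-1.])
    r=T[:3,:3]@d; o=T[:3,3]
    t=float(f["depth"][int(round(v)),int(round(u))]) if z is None else (z-o[2])/r[2]
    return o+t*r
def quat(yaw):
    """tool down, tool y axis at angle yaw+90deg.. tool x at angle yaw"""
    return np.array([np.cos(yaw/2),np.sin(yaw/2),0,0])
E
python3 - <<'E'
from h import *
np.set_printoptions(precision=3,suppress=True)
a=np.load("scene0.npz");b=np.load("side0.npz")
for n,f,u,v in [("knob",a,311,187),("tab",a,334,210),("beaker",a,275,222),("vial",a,334,184),("tabS",b,302,222),("vialS",b,330,248),("knobS",b,329,207)]: print(n,w(f,u,v))
for c in [(272,279),(334,280),(332,320),(264,317)]: print(w(b,*c,.004))
for c in [(380,151),(417,164),(401,188),(353,170)]: print(w(a,*c,.004))
for n,f,(x,y) in [("a",a,(255,150)),("b",b,(265,185))]:
    cv2.imwrite(f"pics/c{n}.png",cv2.resize(cv2.cvtColor(f["image"],cv2.COLOR_RGB2BGR)[y:y+90,x:x+110],None,fx=6,fy=6,interpolation=cv2.INTER_CUBIC))
from cell import robot,planner,monitor,cams
f=cams.grab_frame("wrist");T=np.linalg.inv(f["camera_from_world"]);print(T,f["fx"])
E
```

```text
knob [ 0.594 -0.064  0.102]
tab [ 0.517 -0.049  0.061]
beaker [0.641 0.053 0.05 ]
vial [ 0.579 -0.179  0.04 ]
tabS [ 0.522 -0.062  0.038]
vialS [ 0.586 -0.206  0.03 ]
knobS [ 0.6   -0.079  0.09 ]
[ 0.425 -0.293  0.004]
[ 0.581 -0.319  0.004]
[ 0.554 -0.475  0.004]
[ 0.401 -0.443  0.004]
[ 0.535 -0.471  0.004]
[ 0.395 -0.448  0.004]
[ 0.403 -0.296  0.004]
[ 0.575 -0.32   0.004]
[[ 0.246  0.939  0.24   0.239]
 [-0.969  0.239  0.06  -0.661]
 [-0.001 -0.248  0.969  0.385]
 [ 0.     0.     0.     1.   ]] 298.1704733720509
```

```bash
python3 - <<'E'
from h import *
from cell import robot,planner,monitor,cams
np.set_printoptions(precision=3,suppress=True)
for d in range(-390,391,30):
    q=planner.ik([.597,-.07,.16],quat(np.radians(d))); print(d,None if q is None else np.array(q)[[0,5]])
E
```

```text
-390 [-0.155  1.939]
-360 [-0.155  1.415]
-330 [-0.155  0.892]
-300 [-0.155  0.368]
-270 [-0.155 -0.155]
-240 [-0.155 -0.679]
-210 [-0.155 -1.203]
-180 [-0.155 -1.726]
-150 [-0.155 -2.25 ]
-120 [-0.155 -2.773]
-90 [-0.155  2.986]
-60 [-0.155  2.463]
-30 [-0.155  1.939]
0 [-0.155  1.415]
30 [-0.155  0.892]
60 [-0.155  0.368]
90 [-0.155 -0.155]
120 [-0.155 -0.679]
150 [-0.155 -1.203]
180 [-0.155 -1.726]
210 [-0.155 -2.25 ]
240 [-0.155 -2.773]
270 [-0.155  2.986]
300 [-0.155  2.463]
330 [-0.155  1.939]
360 [-0.155  1.415]
390 [-0.155  0.892]
```

View pics/ca.png

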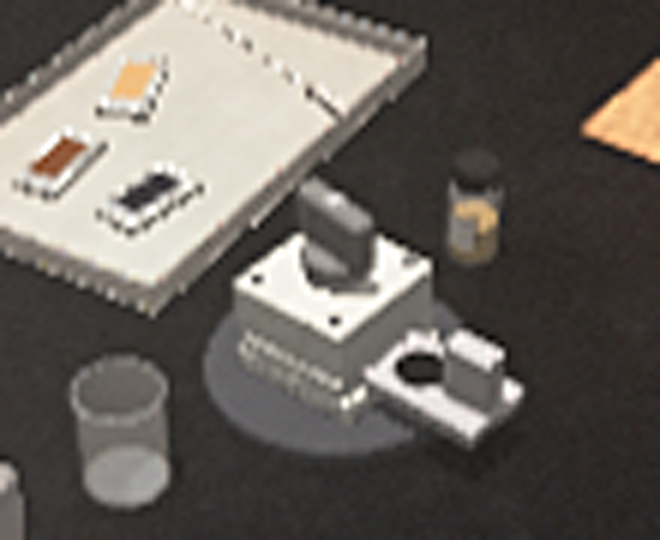

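The enlarged crop shows the bar's length running parallel to the head's x axis. The tab is on the near, robot side, and the vial and beaker are well clear of the knob. Next I look from close above.

```bash
python3 - <<'E'
from h import *
from cell import robot,planner,monitor,cams
robot.movep([.57,-.065,.32],quat(np.radians(168)))
f=cams.grab_frame("wrist");np.savez("w1.npz",**f)
cv2.imwrite("pics/w1.png",cv2.cvtColor(f["image"],cv2.COLOR_RGB2BGR))
s=monitor.read_state();print(s["time_s"],s["q"],s["force"],s["ft_torque"])
E
```

```text
2.7917 [-1.55083838e-01  1.47936469e-01  1.97587997e+00 -4.13040025e-05
  1.01775054e+00 -1.51529083e+00] [ 0.82704261 -1.04622135 -0.94194835] [ 0.05114938 -0.15491979  0.01902347]
```

View pics/w1.png

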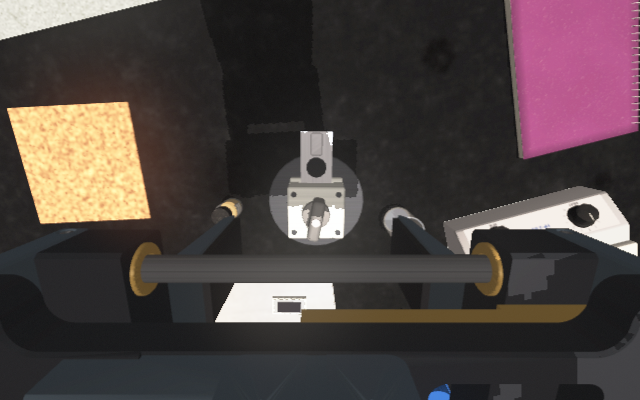

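The wrist view shows the stand at the centre, with the foot circle around (316,198), the tab at (316,143), the knob at (315,217), the vial at (229,209), the beaker at (402,218), and the mat at upper left with corners (8,108), (128,102), (150,218), (40,223). I zoom in for accuracy.

```bash
python3 - <<'E'
from h import *
f=np.load("w1.npz")
cv2.imwrite("pics/w1c.png",cv2.resize(cv2.cvtColor(f["image"],cv2.COLOR_RGB2BGR)[120:250,266:368],None,fx=4.5,fy=4.5,interpolation=cv2.INTER_CUBIC))
E
```

```text
(no output)
```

View pics/w1c.png

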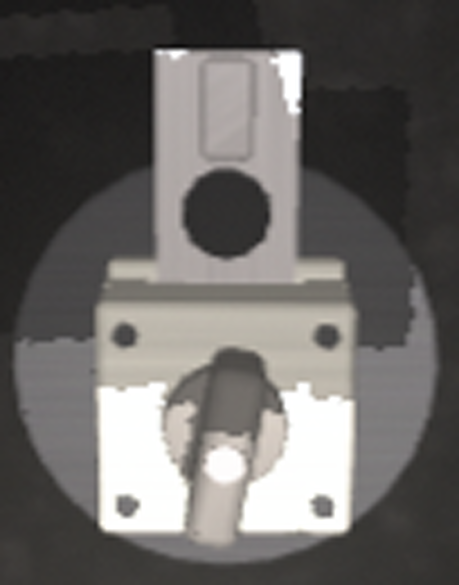

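```bash
python3 - <<'E'
from h import *
np.set_printoptions(precision=4,suppress=True)
f=np.load("w1.npz")
c=lambda u,v,z:w(f,266+u/4.5-.5,120+v/4.5-.5,z)
for n,p in [("tab",(227,109,.063)),("tab1",(227,60,.063)),("tab2",(227,158,.063))]+[("h",(a,b,.064)) for a,b in [(124,335),(327,335),(323,505),(127,505)]]+[("barN",(238,372,.106)),("barF",(214,543,.106)),("foot",(227,360,.012)),("plhole",(227,213,.028))]: print(n,c(*p))
h=[c(a,b,.064) for a,b in [(124,335),(327,335),(323,505),(127,505)]]
m=np.mean(h,0);print("head",m, "yaw",[np.degrees(np.arctan2(*(h[j]-h[i])[[1,0]])) for i,j in((0,3),(1,2))])
d=c(214,543,.106)-c(238,372,.106);print("bar",np.degrees(np.arctan2(d[1],d[0])),np.linalg.norm(d))
d=m-c(227,109,.063);print("axis",np.degrees(np.arctan2(d[1],d[0])),np.linalg.norm(d))
for q in[(8,108),(128,102),(150,218),(40,223)]:print("mat",w(f,*q,.004))
for q in[(236,203),(395,212)]: print("byst",w(f,*q,.056))
# depth check of bar top
D=f["depth"];P=[]
for v in range(190,245):
  for u in range(300,335):
    p=w(f,u,v)
    if p[2]>.1: P.append(p)
P=np.array(P);print(len(P),P.mean(0));
r=cv2.minAreaRect((P[:,:2]*1000).astype(np.float32));print(r)
E
```

```text
tab [ 0.5211 -0.0556  0.063 ]
tab1 [ 0.5091 -0.053   0.063 ]
tab2 [ 0.5333 -0.0582  0.063 ]
h [ 0.5732 -0.0948  0.064 ]
h [ 0.5845 -0.0419  0.064 ]
h [ 0.6314 -0.0521  0.064 ]
h [ 0.6201 -0.1049  0.064 ]
barN [ 0.579  -0.0653  0.106 ]
barF [ 0.6199 -0.0799  0.106 ]
foot [ 0.5982 -0.0721  0.012 ]
plhole [ 0.5518 -0.0622  0.028 ]
head [ 0.6023 -0.0734  0.064 ] yaw [np.float64(-12.148085953487978), np.float64(-12.318246794883631)]
bar -19.682909739789796 0.04344203760915717
axis -12.381029357580443 0.0831547573797716
mat [ 0.395  -0.4416  0.004 ]
mat [ 0.4208 -0.2849  0.004 ]
mat [ 0.5772 -0.3111  0.004 ]
mat [ 0.5512 -0.4689  0.004 ]
byst [ 0.5713 -0.1674  0.056 ]
byst [0.6238 0.0232 0.056 ]
512 [ 0.5969 -0.0725  0.1115]
((562.7186889648438, -61.71943664550781), (16.666549682617188, 122.5906982421875), 72.54808807373047)
```

```bash
python3 - <<'E'
from h import *
from cell import robot,planner,monitor,cams
np.set_printoptions(precision=3,suppress=True)
def st(t):
    s=monitor.read_state();print(t,round(s["time_s"],2),s["force"],s["ft_torque"],s["joint_efforts"][5],s["grip_width"],s["finger_force"],s["q"][5])
Q=quat(np.radians(161))
robot.movep([.6015,-.073,.22],Q); st("above")
robot.movel([.6015,-.073,.161],vel=.06); st("down")
robot.move_gripper(.03); st("g30")
robot.move_gripper(0.0,22); st("grip")
q=np.array(monitor.read_state()["q"])
for i in range(4):
    q[5]+=.04; robot.goto_joints(q); st(i)
E
```

```text
above 3.29 [ 0.458 -0.244 -0.011] [ 0.069 -0.107 -0.036] 0.13426688499748707 0.09147427379649291 0.0 -1.3994822857640412
down 4.42 [ 0.025 -0.123 -0.386] [ 0.084 -0.158 -0.029] -4.1333508988827816e-05 0.09129466123396515 0.0 -1.398438417603997
g30 5.45 [-0.464  0.257 -0.533] [ 0.027 -0.151 -0.034] -6.372401912813075e-05 0.030014562764824667 0.0 -1.3984000202477564
grip 5.86 [-1.418  3.696  1.487] [ 0.872 -0.057 -0.293] -0.2958048786967993 0.014048117402455967 21.764982640743256 -1.3982286369120847
0 6.11 [-2.018  3.928  1.355] [ 0.627  0.145 -0.245] 0.004843324713874608 0.013928274198675704 21.96333020925522 -1.3590450817157116
1 6.36 [-2.845  3.816  2.346] [ 0.735  0.226 -0.251] 0.012496295676100999 0.013768567573686304 21.965278387069702 -1.3197094611787357
2 6.61 [-2.761  4.227  2.989] [ 0.888  0.286 -0.258] 0.016340724541805685 0.013820734231590389 21.966037452220917 -1.2799292583184354
3 6.86 [-2.614  4.464  2.461] [ 0.856  0.276 -0.177] 0.013710683269891888 0.013864969447653159 21.968299448490143 -1.2396429427027909
```

```bash
cat > turn.py <<'E'
from h import *
from cell import robot,planner,monitor,cams
import sys
np.set_printoptions(precision=2,suppress=True)
def turn(n,step,lim):
    q=np.array(monitor.read_state()["q"]); q0=q[5]
    for i in range(n):
        q[5]+=step; robot.goto_joints(q); s=monitor.read_state()
        print(i,round(s["time_s"],2),s["force"],s["ft_torque"],round(s["joint_efforts"][5],3),round(s["grip_width"]*1e3,2),round(s["finger_force"],1),round(q[5]-s["q"][5],4),round(q[5],3))
        if abs(s["ft_torque"][2])>lim or abs(s["joint_efforts"][5])>lim or s["grip_width"]>.0155: print("STOP");break
turn(int(sys.argv[1]),float(sys.argv[2]),float(sys.argv[3]))
E
python3 turn.py 12 .05 .5
```

```text
0 7.11 [-2.23  3.98  1.01] [ 0.8   0.19 -0.29] 0.015 14.04 22.0 0.0017 -1.19
1 7.36 [-2.04  4.31  2.24] [ 0.78  0.19 -0.29] 0.018 13.7 22.0 0.0021 -1.14
2 7.61 [-1.72  3.59  1.8 ] [ 0.83  0.17 -0.25] 0.016 13.74 22.0 0.0023 -1.09
3 7.86 [-1.98  3.77  2.22] [ 0.86  0.2  -0.26] 0.007 13.99 22.0 0.002 -1.04
4 8.11 [-1.31  4.65  0.5 ] [ 0.96  0.16 -0.25] -0.011 14.02 22.0 0.0015 -0.99
5 8.36 [-1.21  4.51  2.2 ] [ 0.89  0.13 -0.26] -0.022 13.61 22.0 0.0012 -0.94
6 8.61 [-1.22  4.78  1.69] [ 0.94  0.09 -0.25] -0.03 13.84 22.0 0.0009 -0.89
7 8.86 [-1.19  5.17  1.58] [ 0.94  0.1  -0.25] -0.055 14.17 22.0 0.0007 -0.84
8 9.11 [-1.08  4.69  1.17] [ 0.98  0.11 -0.28] -0.056 13.95 22.0 0.0006 -0.79
9 9.36 [-1.35  4.79  1.68] [ 0.97  0.09 -0.3 ] -0.056 13.73 22.0 0.0006 -0.74
10 9.61 [-0.95  4.99  1.32] [ 1.03  0.13 -0.3 ] -0.056 13.86 22.0 0.0006 -0.69
11 9.86 [-1.57  5.84  1.93] [ 0.96  0.07 -0.27] -0.057 13.54 22.0 0.0006 -0.64
```

```bash
python3 - <<'E'
from h import *
from cell import monitor,cams
from scipy.spatial.transform import Rotation as R
print(R.from_quat(monitor.read_state()["tcp_rot"]).as_matrix())
f=cams.grab_frame("scene");a=np.load("scene0.npz")["image"]
g=np.vstack([cv2.resize(cv2.cvtColor(i,cv2.COLOR_RGB2BGR)[165:235,260:370],None,fx=4,fy=4,interpolation=cv2.INTER_CUBIC) for i in (a,f["image"])])
cv2.imwrite("pics/s2.png",g)
E
```

```text
[[-4.62411846e-01  8.86665216e-01 -2.83367785e-04]
 [ 8.86664954e-01  4.62411928e-01  6.83904355e-04]
 [ 7.37426847e-04  6.49931908e-05 -9.99999726e-01]]
```

View pics/s2.png

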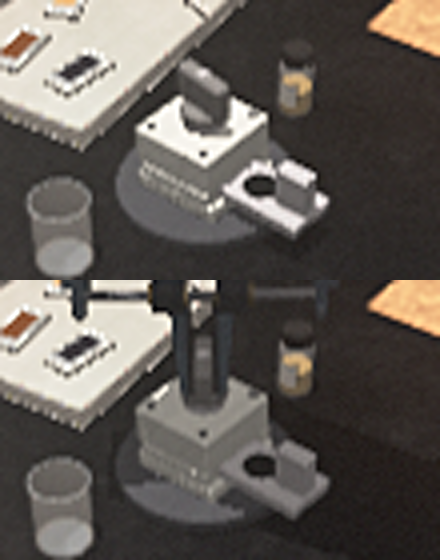

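The head is unmoved and the bar has turned clockwise with the gripper, at about 0.25 N m. I carry on until the end stop.

```bash
python3 turn.py 52 .05 .45 | awk 'NR%5==0{print} {a[NR]=$0} END{for(i=NR-5;i<=NR;i++)print a[i]}'
```

```text
4 11.16 [-1.24  4.77  0.93] [ 0.84  0.05 -0.27] -0.052 14.01 22.0 0.0003 -0.39
9 12.41 [0.24 4.7  0.67] [ 0.93  0.01 -0.36] -0.061 13.8 22.0 -0.0 -0.14
14 13.66 [ 0.54  5.17 -0.16] [ 1.   -0.13  0.05] 0.234 14.1 22.0 0.0001 0.11
11 12.91 [0.57 5.85 0.49] [ 0.94 -0.05 -0.28] -0.063 13.77 22.0 -0.0001 -0.04
12 13.16 [-0.16  5.28  0.28] [ 0.96 -0.1  -0.27] -0.058 14.1 22.0 -0.0001 0.01
13 13.41 [-0.46  5.08  1.03] [ 0.89 -0.13 -0.29] -0.067 14.06 22.0 -0.0001 0.06
14 13.66 [ 0.54  5.17 -0.16] [ 1.   -0.13  0.05] 0.234 14.1 22.0 0.0001 0.11
15 13.91 [-0.16  3.58  1.08] [ 0.38 -0.11  0.8 ] 1.185 14.77 22.5 0.0019 0.16
STOP
```

The end stop was felt at a reading of about 0.8 N m, 1.5 rad of turn in. I back off slightly, release, and look.

```bash
python3 - <<'E'
from h import *
from cell import robot,planner,monitor,cams
np.set_printoptions(precision=3,suppress=True)
q=np.array(monitor.read_state()["q"]); q[5]=.09; robot.goto_joints(q)
s=monitor.read_state();print(s["ft_torque"],s["joint_efforts"][5],s["grip_width"])
robot.move_gripper(.05)
robot.movel([.6015,-.073,.23],vel=.15)
robot.movep([.53,-.057,.32],quat(np.radians(168)))
f=cams.grab_frame("wrist");np.savez("w2.npz",**f)
cv2.imwrite("pics/w2.png",cv2.resize(cv2.cvtColor(f["image"],cv2.COLOR_RGB2BGR)[110:270,250:380],None,fx=3.7,fy=3.7,interpolation=cv2.INTER_CUBIC))
s=monitor.read_state();print(s["time_s"],s["force"])
E
```

```text
[ 0.572 -0.028  0.31 ] -0.23442741483449936 0.014074980665268078
16.95 [-0.297 -0.777  0.048]
```

View pics/w2.png

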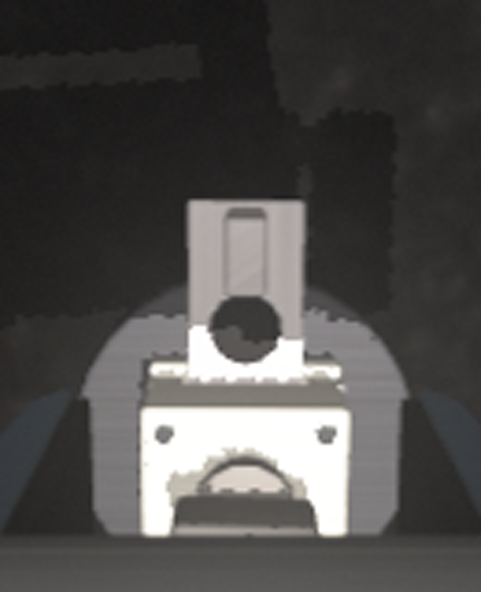

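```bash
python3 - <<'E'
from h import *
from cell import robot,planner,monitor,cams
np.set_printoptions(precision=3,suppress=True)
f=np.load("w2.npz"); c=lambda u,v,z:w(f,250+u/3.7-.5,110+v/3.7-.5,z)
t=c(246,256,.063); h1,h2=c(164,434,.064),c(326,434,.064)
d=h2-h1; print("tab",t,"ends",c(246,218,.063),c(246,294,.063),"head yaw",np.degrees(np.arctan2(-d[0],d[1])),"mid",(h1+h2)/2)
if np.linalg.norm(t[:2]-[.522,-.056])>.006: raise SystemExit("tab?")
t=(t[:2]+[.5215,-.0555])/2; y=np.radians(180-12.25)
dx=-np.array([np.cos(np.radians(-12.25)),np.sin(np.radians(-12.25))])
g=.113
print(planner.ik([*(t+.07*dx),g],quat(y)) is not None,planner.ik([.4417,-.369,g],quat(y)) is not None)
robot.movep([*t,.18],quat(y)); robot.move_gripper(.05)
robot.movel([*t,g],vel=.06)
def st(n):
    s=monitor.read_state();print(n,round(s["time_s"],2),s["position"],s["force"],s["ft_torque"],s["grip_width"],s["finger_force"]);return s
st("down"); robot.move_gripper(0.,40); s0=st("grip")
for k in range(1,5):
    robot.movel([*(t+.001*k*dx),g],vel=.02); s=st(k)
    if abs((np.array(s["force"])-s0["force"])[:2]@dx)>6: print("resist");break
E
```

```text
tab [ 0.521 -0.055  0.063] ends [ 0.509 -0.053  0.063] [ 0.533 -0.058  0.063] head yaw -12.043661414906637 mid [ 0.579 -0.068  0.064]
True True
down 19.05 [ 0.521 -0.056  0.113] [-0.032  0.466 -0.254] [ 0.07  -0.162  0.026] 0.049742574091475 0.0
grip 19.69 [ 0.521 -0.056  0.113] [-0.357 -0.51   1.345] [-0.036 -0.133 -0.094] 0.013669773879283099 40.00020146369934
1 19.94 [ 0.52  -0.055  0.113] [-0.394  0.01   0.304] [ 0.011 -0.163 -0.009] 0.014151123924732324 40.000144243240356
2 20.19 [ 0.519 -0.055  0.113] [-0.472 -0.742  0.41 ] [ 0.056 -0.099  0.062] 0.013934621629225276 40.000088810920715
3 20.44 [ 0.518 -0.055  0.113] [-0.871  0.185  1.274] [0.098 0.007 0.082] 0.013878837751737193 40.00013887882233
4 20.69 [ 0.517 -0.055  0.113] [-1.246 -0.224  0.209] [0.138 0.046 0.044] 0.013878815909003287 40.000049471855164
```

No resistance past the 1.5 mm locked play, so the plate is free. I draw it on.

```bash
python3 - <<'E'
from h import *
from cell import robot,planner,monitor,cams
np.set_printoptions(precision=3,suppress=True)
def st(n):
    s=monitor.read_state();print(n,round(s["time_s"],2),s["position"],s["force"],s["ft_torque"],round(s["grip_width"],4));return s
s0=monitor.read_state(); p=np.array(s0["position"]); p[2]=.113
dx=-np.array([np.cos(np.radians(-12.25)),np.sin(np.radians(-12.25)),0])
ok=True
for k in range(1,12):
    robot.movel(p+.006*k*dx,vel=.03); s=st(k)
    if np.linalg.norm((np.array(s["force"])-s0["force"])[:2])>8: print("resist");ok=False;break
if ok:
    p=p+.066*dx
    robot.movel(p+[0,0,.1],vel=.1); st("lift")
    robot.movep([.4417,-.369,.213],quat(np.radians(180-9.5))); st("over mat")
    f=cams.grab_frame("side")
    cv2.imwrite("pics/side3.png",cv2.resize(cv2.cvtColor(f["image"],cv2.COLOR_RGB2BGR)[170:340,230:390],None,fx=3.5,fy=3.5,interpolation=cv2.INTER_CUBIC))
E
```

```text
1 21.05 [ 0.511 -0.053  0.113] [-0.439  1.023 -1.156] [ 0.092 -0.128 -0.018] 0.0137
2 21.4 [ 0.505 -0.052  0.113] [-1.392  0.186 -1.216] [ 0.014 -0.137  0.025] 0.0137
3 21.75 [ 0.499 -0.051  0.113] [ 0.193 -0.368 -1.11 ] [ 0.099 -0.076 -0.018] 0.0134
4 22.1 [ 0.493 -0.049  0.113] [ 0.622  0.095 -1.783] [ 0.113 -0.137  0.047] 0.0139
5 22.45 [ 0.487 -0.048  0.113] [-1.015 -0.97  -1.186] [ 0.127 -0.077 -0.019] 0.0139
6 22.8 [ 0.482 -0.047  0.113] [-0.014  0.05  -1.392] [ 0.093 -0.119 -0.047] 0.0137
7 23.15 [ 0.476 -0.046  0.113] [-0.573  0.174 -1.374] [ 0.057 -0.071 -0.015] 0.0138
8 23.5 [ 0.47  -0.044  0.113] [ 0.26  -0.309 -0.613] [ 0.1   -0.12   0.026] 0.0136
9 23.85 [ 0.464 -0.043  0.113] [ 0.455  0.355 -0.902] [ 0.108 -0.165  0.018] 0.0137
10 24.2 [ 0.458 -0.042  0.113] [-0.334  0.453 -2.1  ] [ 0.09  -0.098  0.032] 0.0138
11 24.55 [ 0.452 -0.041  0.113] [-0.512  0.459 -1.264] [ 0.091 -0.147 -0.01 ] 0.0138
lift 25.7 [ 0.452 -0.041  0.212] [-0.289 -0.202 -1.88 ] [ 0.025 -0.115  0.009] 0.0135
over mat 26.94 [ 0.442 -0.368  0.213] [-0.508  0.768 -2.595] [ 0.076 -0.093  0.013] 0.0136
```

View pics/side3.png

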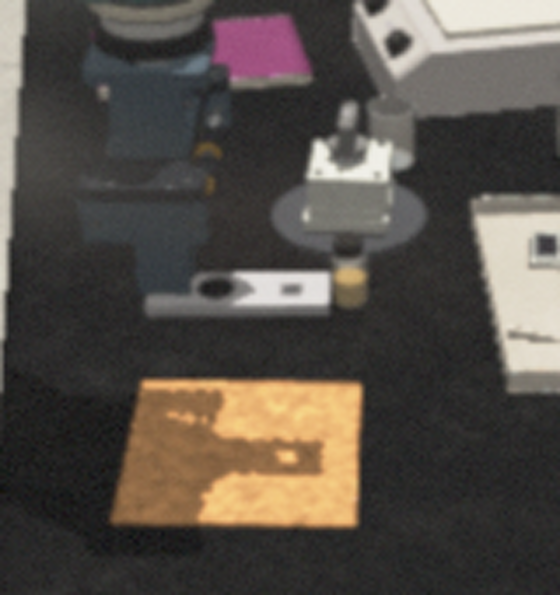

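The side view shows the plate held level over the mat, with the vial and beaker standing and the head square on its foot. I lower it until contact.

```bash
python3 - <<'E'
from h import *
from cell import robot,planner,monitor,cams
np.set_printoptions(precision=3,suppress=True)
def st(n):
    s=monitor.read_state();print(n,round(s["time_s"],2),s["position"],s["force"],s["ft_torque"],round(s["grip_width"],4));return s
x,y=.4417,-.3690
robot.movel([x,y,.11],vel=.08); robot.movel([x,y,.097],vel=.03); s0=st("near")
z=.097
while z>.0905:
    z-=.001; robot.movel([x,y,z],vel=.01); s=st("")
    if s["force"][2]-s0["force"][2]>2.5: break
robot.move_gripper(.024); robot.move_gripper(.045); robot.movel([x,y,.18],vel=.1)
robot.movep([x-.0,y,.30],quat(np.radians(180-9.5))); st("up")
f=cams.grab_frame("wrist");np.savez("w4.npz",**f)
cv2.imwrite("pics/w4.png",cv2.cvtColor(f["image"],cv2.COLOR_RGB2BGR))
for u,v in [(0,0)]: pass
f=cams.grab_frame("side");cv2.imwrite("pics/side4.png",cv2.resize(cv2.cvtColor(f["image"],cv2.COLOR_RGB2BGR)[170:340,230:390],None,fx=3.5,fy=3.5,interpolation=cv2.INTER_CUBIC))
E
```

```text
near 29.01 [ 0.442 -0.369  0.097] [ 0.015  0.521 -1.581] [ 0.082 -0.055  0.032] 0.0138
 29.26 [ 0.442 -0.369  0.096] [-0.175  0.046 -1.631] [ 0.097 -0.144 -0.071] 0.0137
 29.51 [ 0.442 -0.369  0.095] [ 0.237 -0.293 -2.049] [ 0.112 -0.043 -0.001] 0.0137
 29.76 [ 0.442 -0.369  0.094] [-2.292  1.314  8.69 ] [0.589 0.434 0.003] 0.014
up 32.23 [ 0.442 -0.369  0.3  ] [ 0.261  0.363 -0.927] [ 0.045 -0.127 -0.036] 0.045
```

View pics/side4.png

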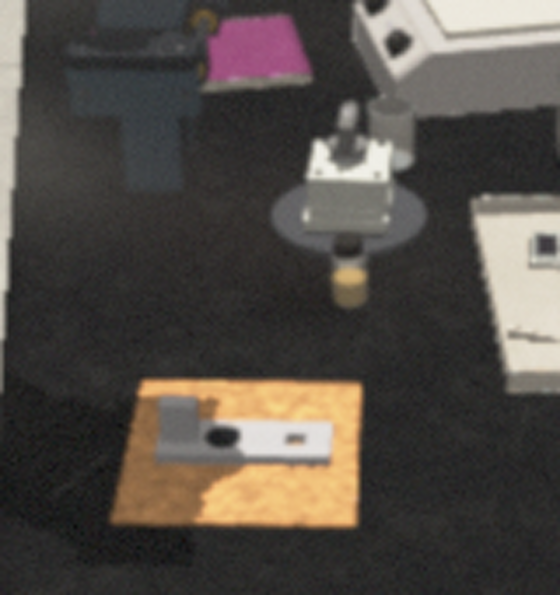

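View pics/w4.png

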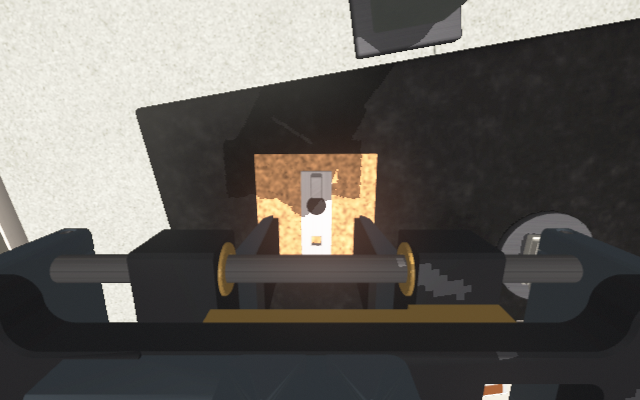

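Both views show the plate flat and centred on the mat, and the stand, vial and beaker where they were. I hand the job in.

```bash
python3 -c "
from cell import robot
print(robot.sign_off())"
```

```text
the job is handed in; nothing more can be done
None
```

The job is handed in: I turned the knob clockwise to its end stop (felt after about 1.5 rad), drew the plate straight out and laid it flat on the cork mat in about 32 s; the last pictures show the head square on its foot and the beaker and vial where they were.

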